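Stop the slide dryer, open it, reset the stop

TASK

The batch in the slide-drying cabinet is done: first stop the dryer by pressing the large mushroom button down until it stays down by itself, and with it still down swing the cabinet's glazed door open to about a right angle. Then turn the mushroom clockwise (seen from above) until it springs fully up again, so the dryer is ready for the next batch with its door left open. Do not turn the small timer dial, and leave the slide box, the loupe and the bottle where they stand.

Things in the scene. Friction and masses are not known exactly. Their poses are not given: they have to be found in the camera images.
- cabinet: Fixed grey painted steel cabinet, 200 mm deep (its x), 240 mm wide (its y), 220 mm high, on the bench. Origin at the centre of its underside; its front faces its own -x, towards the robot. The door covers the whole front.
- door (a joint): Opening of the cabinet door in rad: 0 shut, grows as its free edge swings out towards the robot, 1.57 is a right angle, stop at 1.9. The vertical hinge is on the cabinet's left (+y) front edge. Starts shut or slightly ajar; stays where it is left.
- door_handle (a point): Top of the door's handle, 205 mm above the bench. The handle is a steel D of 12 mm round bar: an upright bar 100 mm long (205 down to 105 mm above the bench) joined to the door at both ends, its axis 42 mm in front of the door's face and 30 mm from the free edge. Axes turn with the door: x points out of the door's back into the cabinet, y along the door towards the hinge, z up.
- door_hinge (a point): Point on the hinge line at the height of the handle's top (205 mm), at the middle of the door's 14 mm thickness. Axes as door_handle; the handle lies at (-0.049, -0.210, 0) in them.
- stop_box: Fixed grey steel box, 100 x 100 mm, 60 mm high, that carries the mushroom button on its top. Origin at the centre of its underside. It changes places with the timer box.
- stop_top (a point): Centre of the top of the mushroom button, 114 mm above the bench when up and 104 mm when down. Black round cap 68 mm across and 12 mm thick, with a straight grip bar on it, 60 mm long (along this point's x), 16 mm wide (y) and 24 mm high; the point is in the middle of the bar's top. Axes turn with the mushroom, z up.
- stop_press (a joint): Travel of the mushroom in m: 0 fully up, 0.010 fully down. It resists with about 6 N at first, snaps over beyond 0.0065 and then stays down by itself (about 4 N would pull it up).
- stop_knob (a joint): Turn of the mushroom in rad: 0 at rest, grows clockwise seen from above, stop at 1.1, a light spring turns it back. Turning it while it is down also lifts it, 8 mm per rad, so hold it lightly or rise with it; beyond about 0.5 (turn it 0.8 or more to be sure) it springs up the rest of the way by itself unless held down. Takes about 0.07 N m.
- timer_box: Fixed box like the stop box that carries the timer dial on a white scale disc. Origin at the centre of its underside.
- timer_mark (a point): White mark on the outer end of the timer's dial, a black knob 44 mm across with a bar grip, its top 104 mm above the bench; the mark lies 20 mm from the dial's axis. Not to be turned.
- slide_box: Bystander: loose grey slide box with a black lid, 77 x 132 mm, 71 mm high. Origin at the centre of its underside.
- loupe: Bystander: loose black round loupe, 52 mm across, 60 mm high. Origin at the centre of its underside.
- bottle: Bystander: loose white round bottle, 60 mm across, 150 mm high. Origin at the centre of its underside.

How it is judged:
On the way, in this order (a step that is already met when the one before it is completed fails the run):
1. the mushroom button is pressed and stays down, nothing touching it (value of joint stop_press above 0.008 m and contact force between stop_box and the arm below 0.1 N and contact force between stop_box and the fingers below 0.1 N), for 0.2 s.
2. the door is swung open to about a right angle (more than 1.2 rad) with the button still down (value of joint door above 1.2 rad and value of joint stop_press above 0.008 m), for 0.2 s.
3. the mushroom is turned clockwise by more than 0.4 rad (value of joint stop_knob above 0.4 rad).
At the end, for the whole second after the job is handed in: The mushroom is fully up (within 2 mm) and back at its rest angle (within 0.2 rad), the door is at rest and open by more than 1.2 rad (69 degrees) (value of joint stop_press below 0.002 m and value of joint stop_knob below 0.2 rad and value of joint door above 1.2 rad and velocity of joint door between -0.05 and 0.05 rad/s); the robot touches nothing.
It fails at once if the timer dial is turned (its mark moves more than 6 mm) (distance of timer_mark from where it was at the start of the episode above 0.006 m).
It fails at once if the slide box, the loupe or the bottle is moved more than 25 mm or tipped over (distance of any of slide_box, loupe, bottle from where it was at the start of the episode above 0.025 m or angle between any of slide_box, loupe, bottle's own z axis and vertical above 0.5 rad).
It also fails if it takes over 67 s, if anything falls off the work surface, if the arm or the gripper's body presses on something with over 40 N, if the wrist force passes 120 N, or if a joint passes its speed limit or range.

ROBOT

A 6-joint arm with a two-finger parallel gripper is mounted at the origin on the work surface. World frame = base frame: x ahead of the robot, y to its left, z up, the work surface at z = 0. Lengths are in m, angles in rad, forces in N, time in s.
With the tool pointing down it reaches from about 0.15 to 0.775 m from the base axis. Payload 6.1 kg.
Tool frame: the origin (TCP) lies midway between the tips of the shut fingers; the grasp point (between the pads) lies 19 mm behind it; z points along the fingers, y is the line along which they close (so a half turn about z gives the same grasp; the last joint's range is limited). The gripper opens to 85 mm and grips with 20 to 120 N. Pads are 22 mm wide; open, the fingers measure 114 mm over their backs; the gripper's body (76 mm by 85 mm) begins 54 mm behind the grasp point. The pads swing forward as they close: fully open they stand 13 mm farther back than shut.
Start: joints at [-1.343, 0.126, -0.04, 1.405, 0, 1.571], TCP at [0.119, -0.511, 0.231] pointing down, gripper open.
Joint ranges: [-2.72, 2.72], [-0.95, 1.95], [-1.27, 1.35], [-1.78, 2.02], [-1.46, 1.47], [-3.14, 3.14]. Speed limits (rad/s): [2.39, 2.39, 3.01, 3.14, 3.14, 3.14].

INTERFACE

Orientations are given as a unit quaternion [x, y, z, w].
In Python, from station import monitor, get_image, camera_params, job gives the robot as it stands. The module is installed in compiled form; this text tells all that it offers.
- The arm moves only by the tool play_rows, never from a script. Its argument "increments" is a list that holds one entry, the list of rows, each a list of 5 numbers: the shift along the tool's x, y, z in cm, then the turn about the tool's z in degrees, then the opening, from 0 (shut) to 1 (fully open). A call has exactly 8 rows; each row shifts and turns the commanded pose from where the row before left it, along the tool's axes as they then stand; what a row does not reach is not made up. A row lasts 1/12 s, in which the tool goes at most 41.7 mm and 7.16 degrees, less where a joint would pass 70% of its speed; a pose out of reach is approached as far as the arm can. A call with a gripper value outside its range is refused whole. The fingers move at their own pace and stop on an object; "squeeze" is the grip in N (left out, the last holds). Time passes only in rows, so rows that do not move let the fingers close, or fill a call up. It gives the time, the measured TCP pose, the force, the opening and the grip force at its end, in the units of the state.
- monitor.state(): the state, without advancing time (a new reading comes with each control period).
- get_image(name): name is "scene" or "top"; returns the picture (400x640x3 uint8, red, green, blue); there is no depth.
- camera_params(name): a dict with "mtx" (3x3 intrinsics, pixels), "R" (3x3) and "t" (3): a world point X has camera coordinates R X + t. Camera axes: x right, y down, z forward; pixel columns grow to the right and rows downward; lengths in m; the calibration is good to about 2 mm. A picture is of the moment at which its call begins. camera_params takes no time and is no camera call.
- job.close_job(): hands the job in; it is judged then, once.
The state is a dict: "time_s": time; "q": joint angles; "qvel": joint speeds; "effort": joint torques, N m; "eef_pos": TCP position; "ee_rot": TCP orientation; "contact_force": force on the tool from outside, world axes, zero at the start; "torque": the same for the moment, N m; "width": finger opening in m; "grasp_force": force on a finger pad.
Only numpy, scipy, OpenCV 4.12 (cv2) and the standard library are available. Lean on these libraries where they do the work, as an engineer would, in place of code of your own. Each camera call takes 0.05 s, during which the arm holds its last target. There are 200 camera calls.

## Working session

There is one attempt and no reset: what is moved stays moved. The work goes in short steps, Python scripts to look and compute and a tool call to move; the robot and the scene stay as the last step left them, time stands still between calls to the robot, and variables do not carry over. Pictures are saved under pics/ and viewed, at most 10 in all, crops included, and the job is handed in when it is done.

Besides the shell and the picture viewer there is one more tool, called as name(argument=value, ...) on one line, values as JSON. play_rows: Moves the arm, as the interface text tells. Its arguments: {"type":"object","properties":{"increments":{"type":"array"},"squeeze":{"type":"number"}},"required":["increments"]}

```bash
mkdir -p pics; python3 - <<'E'
from station import monitor,get_image,camera_params
import cv2
for n in("scene","top"):
    cv2.imwrite(f"pics/{n}0.png",get_image(n)[:,:,::-1]); p=camera_params(n); print(n,p["mtx"],p["R"],p["t"])
print(monitor.state())
E
```

```text
scene [[452.78952359   0.         318.25519807]
 [  0.         452.78952359 196.75740929]
 [  0.           0.           1.        ]] [[ 0.41211042  0.91112374  0.00430619]
 [ 0.55192528 -0.24587537 -0.79682105]
 [-0.72494379  0.33075495 -0.60420002]] [-0.20419429 -0.17713442  1.4765946 ]
top [[472.16960938   0.         326.42453671]
 [  0.         472.16960938 204.50393463]
 [  0.           0.           1.        ]] [[-0.02353238 -0.99971546 -0.00390149]
 [-0.99591756  0.02378281 -0.08707805]
 [ 0.08714606  0.00183641 -0.99619385]] [0.00352146 0.54958325 1.3197679 ]
{'time_s': 0.1, 'q': array([-1.34301153e+00,  1.26353024e-01, -4.04997955e-02,  1.40540482e+00,
        2.93982603e-05,  1.57078951e+00]), 'qvel': array([ 0.00080575, -0.00142228,  0.00257294,  0.00043556, -0.00021292,
       -0.00130083]), 'effort': array([ 3.22289989e-04, -4.36903882e+01,  3.53604913e+01,  1.36012741e-02,
       -6.45047953e-05, -9.75693979e-06]), 'eef_pos': array([ 0.11848158, -0.51108114,  0.23059215]), 'ee_rot': array([ 9.93520617e-01,  1.13649678e-01, -6.84300028e-05, -7.27593020e-04]), 'contact_force': array([0.15170961, 0.48876825, 0.29503743]), 'torque': array([-0.00986541,  0.01851144,  0.06938859]), 'grasp_force': 0.0, 'width': 0.08537147453879453}
```

View pics/scene0.png

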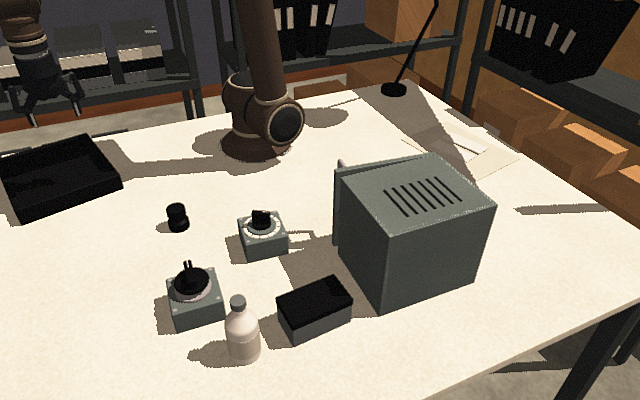

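View pics/top0.png

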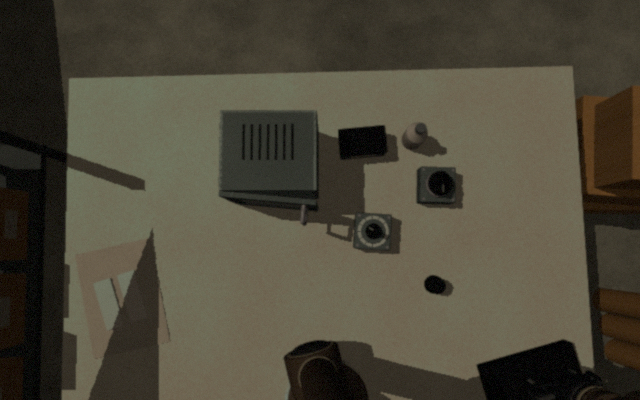

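The scene and top pictures show the cabinet (top view 220–318, 110–207) with its door slightly ajar and the handle near (304,214). The stop box is at (437,185), the timer at (373,232), the loupe at (435,285), the slide box at (362,142) and the bottle at (415,135). I'll enlarge both.

```bash
python3 - <<'E'
import cv2,numpy as np
a=cv2.imread("pics/top0.png"); 
x=cv2.resize(a[105:255,210:310+160],None,fx=3,fy=3,interpolation=cv2.INTER_CUBIC)
cv2.imwrite("pics/topc.png",np.clip(x.astype(float)*1.8,0,255).astype('uint8'))
b=cv2.imread("pics/scene0.png")
x=cv2.resize(b[130:340,140:420],None,fx=2.8,fy=2.8,interpolation=cv2.INTER_CUBIC)
cv2.imwrite("pics/scenec.png",np.clip(x.astype(float)*1.5,0,255).astype('uint8'))
E
```

```text
(no output)
```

View pics/topc.png

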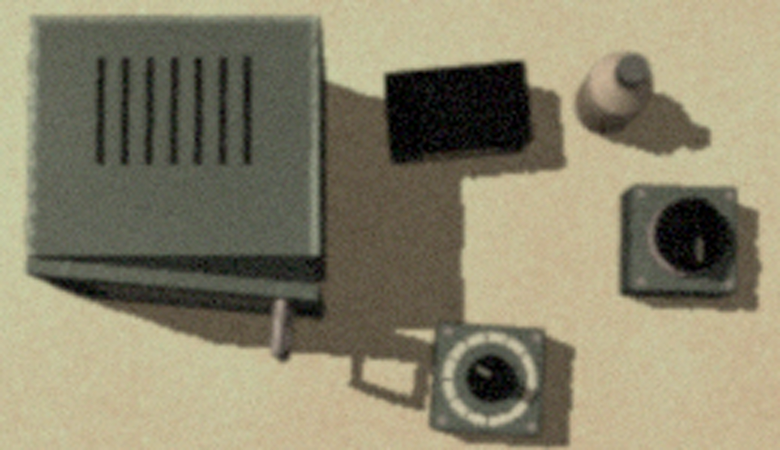

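View pics/scenec.png

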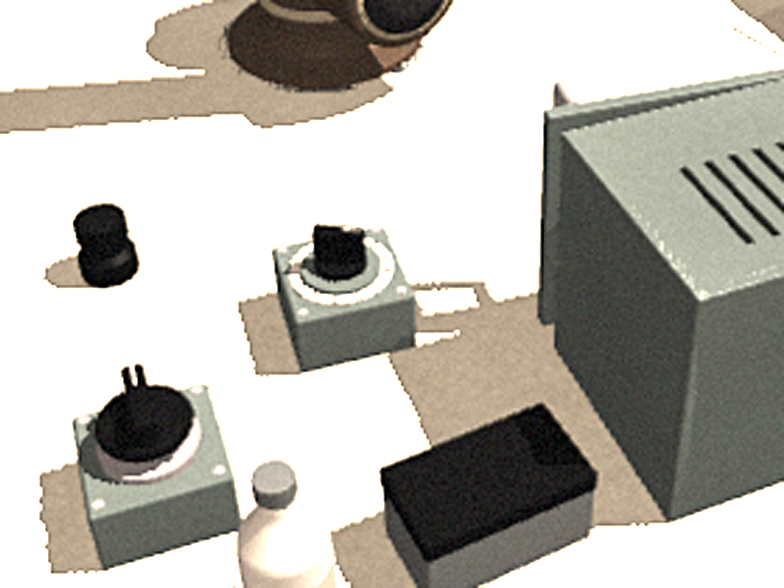

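The top crop shows the ajar door with its handle at (281,300)–(281,352), and the mushroom centred near (692,236) with a bar highlight at (698,248). In the scene crop the bar appears nearly end-on at (133,380). Next I'll brighten the mushroom and the handle.

```bash
python3 - <<'E'
import cv2,numpy as np
from station import get_image
T=np.mean([get_image("top") for _ in range(8)],0)[:,:,::-1]; S=np.mean([get_image("scene") for _ in range(4)],0)[:,:,::-1]
np.save("T.npy",T);np.save("S.npy",S)
f=lambda x,z,g:np.clip(255*(cv2.resize(x.astype(np.float32),None,fx=z,fy=z,interpolation=cv2.INTER_CUBIC).clip(0)/255)**g,0,255)
A=f(T[160:210,412:462],8,.45)   # 400x400
B=f(S[255:305,165:215],8,.45)
cv2.imwrite("pics/mush.png",np.hstack([A,B]).astype('uint8'))
A=f(T[175:230,265:325],6.6,.6); B=f(S[145:200,320:380],6.6,.6)
cv2.imwrite("pics/hand.png",np.hstack([A,B]).astype('uint8'))
E
```

```text
(no output)
```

View pics/mush.png

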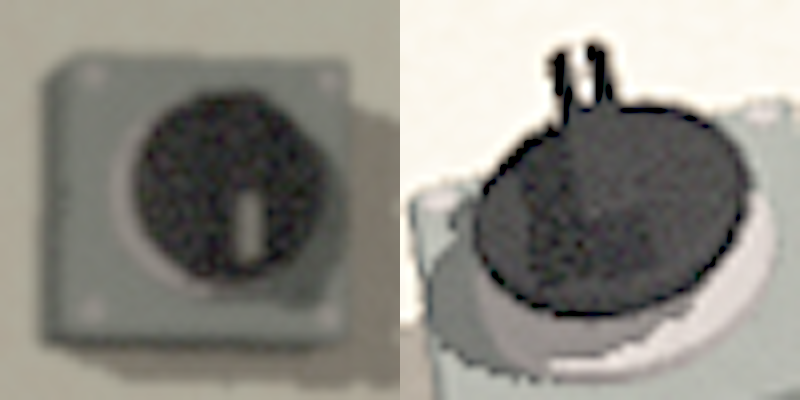

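View pics/hand.png

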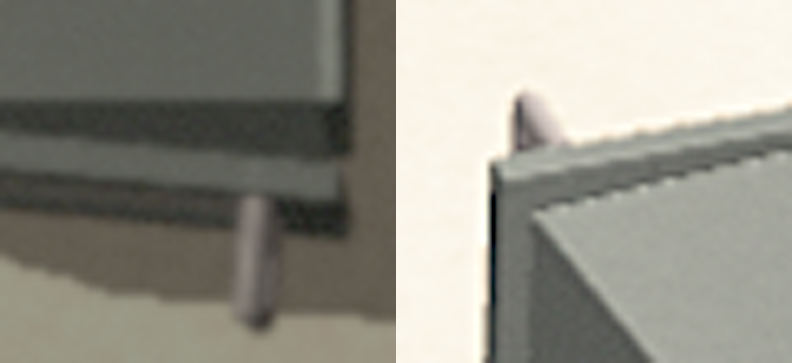

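The cap centre is about (440.8,183.5) in top and (191.5,281.5) in scene. The white mark on the bar runs from (443.2,183.8) to (442.9,192.8), so the bar lies about along world x. The handle's outer top end is at about (303.8,223.5) in top.

```bash
cat >h.py <<'E'
import numpy as np
from station import camera_params
P={n:camera_params(n) for n in("scene","top")}
def ray(n,u,v,z):
    p=P[n];d=p["R"].T@np.linalg.solve(p["mtx"],[u,v,1]);c=-p["R"].T@p["t"];return (c+d*(z-c[2])/d[2])
def proj(n,X):
    p=P[n];c=p["R"]@np.array(X)+p["t"];q=p["mtx"]@c;return q[:2]/q[2]
E
python3 - <<'E'
from h import *
from scipy.optimize import least_squares
np.set_printoptions(precision=4,suppress=True)
print("cap top",ray("top",440.8,183.5,.089),"scene",ray("scene",191.5,281.5,.089))
print("mark",ray("top",443.2,183.8,.114),ray("top",442.9,192.8,.114))
print("markscene",ray("scene",165+177/8,255+52/8,.114))
print("boxtop",ray("top",438,184.7,.06))
print("handle end",ray("top",265+258/6.6,175+318/6.6,.205))
print("handle scene tip",ray("scene",320+(525-396)/6.6,145+95/6.6,.205))
c=[(32,17),(320,17),(322,256),(28,258)]
W=[ray("top",210+u/3,105+v/3,.22) for u,v in c];print("cab",np.array(W))
print("door free top: front/back",ray("top",265+342/6.6,175+198/6.6,.22),ray("top",265+340/6.6,175+165/6.6,.22))
for n,u,v,z in(("timer",373.5,231,.1),("loupe",434,283,.06),("bottle",421,129,.15)):print(n,ray("top",u,v,z))
print("slide",*[ray("top",210+u/3,105+v/3,.071) for u,v in((386,75),(523,63),(527,148),(391,160))])
E
```

```text
cap top [ 0.5937 -0.3215  0.089 ] scene [ 0.6049 -0.3198  0.089 ]
mark [ 0.5895 -0.3218  0.114 ] [ 0.5655 -0.3199  0.114 ]
markscene [ 0.5737 -0.3178  0.114 ]
boxtop [ 0.5942 -0.3206  0.06  ]
handle end [0.489 0.046 0.205]
handle scene tip [0.4892 0.0543 0.205 ]
cab [[0.7716 0.2463 0.22  ]
 [0.7658 0.0088 0.22  ]
 [0.5675 0.0115 0.22  ]
 [0.5716 0.2503 0.22  ]]
door free top: front/back [0.5317 0.0135 0.22  ] [0.5439 0.014  0.22  ]
timer [ 0.4689 -0.1336  0.1   ]
loupe [ 0.3245 -0.2978  0.06  ]
bottle [ 0.7305 -0.2614  0.15  ]
slide [ 0.7527 -0.0486  0.071 ] [ 0.761 -0.176  0.071] [ 0.681  -0.1769  0.071 ] [ 0.6728 -0.0511  0.071 ]
```

The numbers agree with each other:
- **Mushroom:** centre about (0.596, −0.321), bar along x. The outer end of the mark at 0.5655 fits a bar half-length of 30 mm.
- **Door:** hinge about (0.563, 0.250), opening about 0.1 rad, handle axis about (0.494, 0.047).

First I move above the mushroom with the fingers shut.

play_rows(increments=[[[3.2, -0.5, 0, 0, 0], [3.2, -0.5, 0, 0, 0], [3.2, -0.5, 0, 0, 0], [3.2, -0.5, 0, 0, 0], [3.2, -0.5, 0, 0, 0], [3.2, -0.5, 0, 0, 0], [3.2, -0.5, 0, 0, 0], [3.2, -0.5, 0, 0, 0]]])

```text
time_s: 1.37
eef_pos: [0.3603, -0.4138, 0.2314]
ee_rot: [0.994, 0.114, 0.0, 0.0]
contact_force: [-0.3, -0.4, 0.2]
width: 0.0003
grasp_force: 0.0
```

play_rows(increments=[[[3.2, -0.5, 0, 0, 0], [3.2, -0.5, 0, 0, 0], [3.2, -0.5, 0, 0, 0], [3.2, -0.5, 0, 0, 0], [3.2, -0.5, 0, 0, 0], [3.2, -0.5, 0, 0, 0], [3.2, -0.5, 0, 0, 0], [2.8, -0.5, 0, 0, 0]]])

```text
time_s: 2.03
eef_pos: [0.5972, -0.3177, 0.231]
ee_rot: [0.993, 0.114, 0.0, -0.0]
contact_force: [0.2, -0.0, 1.4]
width: -0.0001
grasp_force: 0.0
```

play_rows(increments=[[[0, 0, 1.2, -7, 0], [0, 0, 1.2, -7, 0], [0, 0, 1.2, -7, 0], [0, 0, 1.2, -7, 0], [0, 0, 1.2, -7, 0], [0, 0, 1.2, -7, 0], [0, 0, 1.2, -7, 0], [0, 0, 1.2, -7, 0]]])

```text
time_s: 2.7
eef_pos: [0.5953, -0.3188, 0.1346]
ee_rot: [0.822, 0.569, -0.0, -0.0]
contact_force: [-1.2, 0.6, -0.9]
width: -0.0003
grasp_force: 0.0
```

play_rows(increments=[[[0, 0, 0.6, 0, 0], [0, 0, 0.6, 0, 0], [0, 0, 0.5, 0, 0], [0, 0, 0.4, 0, 0], [0, 0, 0.4, 0, 0], [0, 0, 0.3, 0, 0], [0, 0, 0.3, 0, 0], [0, 0, 0.2, 0, 0]]])

```text
time_s: 3.37
eef_pos: [0.596, -0.3191, 0.1039]
ee_rot: [0.824, 0.567, 0.001, 0.001]
contact_force: [-3.5, 1.5, 18.1]
width: -0.0003
grasp_force: 9.0
```

The button bottomed out at z 0.104 with 18 N. Now I rise while turning.

play_rows(increments=[[[0, 0, -1.0, 0, 0], [0, 0, -2.0, 0, 0], [0, 0, -2.0, -7, 0], [0, 0, -2.0, -7, 0], [0, 0, -2.0, -7, 0], [0, 0, -2.0, -7, 0], [0, 0, -2.0, -7, 0], [0, 0, -1.5, -7, 0]]])

```text
time_s: 4.03
eef_pos: [0.5955, -0.3189, 0.2495]
ee_rot: [0.564, 0.826, 0.0, 0.001]
contact_force: [-0.0, -0.2, -0.0]
width: -0.0002
grasp_force: 0.0
```

play_rows(increments=[[[0, 0, 0, -7, 0], [0, 0, 0, -7, 0], [0, 0, 0, -7, 0], [0, 0, 0, -7, 0], [0, 0, 0, -7, 0], [0, 0, 0, -7, 0], [0, 0, 0, -7, 0], [0, 0, 0, -7, 0]]])

```text
time_s: 4.7
eef_pos: [0.5954, -0.3188, 0.2475]
ee_rot: [0.11, 0.994, -0.0, 0.0]
contact_force: [-0.3, -0.8, -0.1]
width: -0.0001
grasp_force: 0.0
```

```bash
cat >>h.py <<'E'
from scipy.spatial.transform import Rotation as Ro
def go(x,y,z,yaw):
    "remaining move: tool-axes shift in cm, turn in deg (about tool z) to reach world pose"
    from station import monitor
    s=monitor.state();R=Ro.from_quat(s["ee_rot"]).as_matrix()
    cy=np.degrees(np.arctan2(R[1,0],R[0,0]))
    print("pos",s["eef_pos"].round(4),"yaw",cy.round(2),"F",s["contact_force"].round(1),"q",s["q"].round(2))
    print("cm",(R.T@(np.array([x,y,z])-s["eef_pos"])*100).round(2),"turn",round(-((yaw-cy+180)%360-180),1))
E
python3 -c "
from h import *
go(.494,.047,.25,174)
import cv2
from station import get_image
x=get_image('scene')[255:305,165:215,::-1]
y=cv2.imread('pics/scene0.png')[255:305,165:215]
f=lambda x:(255*(cv2.resize(x,None,fx=8,fy=8)/255.)**.45)
cv2.imwrite('pics/m2.png',np.hstack([f(x),f(y)]))"
```

```text
pos [ 0.5954 -0.3188  0.2475] yaw 167.38 F [-0.3 -0.8 -0.1] q [-0.49  0.43  0.4   1.54 -0.   -0.27]
cm [17.88 33.48 -0.25] turn -6.6[ WARN:0@0.961] global loadsave.cpp:1063 imwrite_ Unsupported depth image for selected encoder is fallbacked to CV_8U.
```

View pics/m2.png

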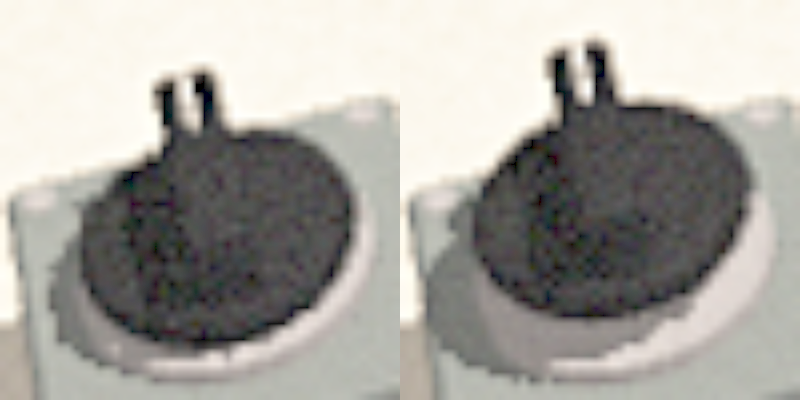

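The mushroom has moved down about 27 crop pixels and stays down untouched. Next I go over the handle.

play_rows(increments=[[[1.8, 3.35, 0, 0, 0], [1.8, 3.35, 0, 0, 0], [1.8, 3.35, 0, 0, 0], [1.8, 3.35, 0, 0, 0], [1.8, 3.35, 0, 0, 0.8], [1.8, 3.35, 0, 0, 0.8], [1.8, 3.35, 0, 0, 0.8], [1.8, 3.35, 0, 0, 0.8]]])

```text
time_s: 5.42
eef_pos: [0.5143, -0.0238, 0.2477]
ee_rot: [0.114, 0.993, 0.0, 0.0]
contact_force: [1.0, 0.9, -0.2]
width: 0.0486
grasp_force: 0.0
```

play_rows(increments=[[[1.8, 3.35, 0, 0, 0.8], [1.6, 3.3, 0, 0, 0.8], [0, 0, 0, -6.5, 0.8], [0, 0, 0, 0, 0.8], [0, 0, 0, 0, 0.8], [0, 0, 0, 0, 0.8], [0, 0, 0, 0, 0.8], [0, 0, 0, 0, 0.8]]])

```text
time_s: 6.08
eef_pos: [0.4971, 0.0461, 0.2472]
ee_rot: [0.058, 0.998, -0.0, -0.0]
contact_force: [0.8, 0.1, -0.5]
width: 0.0685
grasp_force: 0.0
```

```bash
python3 -c "
from h import *
go(.494,.047,.165,174)
import cv2
from station import get_image
x=get_image('top')[150:250,250:350,::-1]
y=get_image('scene')[60:220,270:430,::-1]
f=lambda x,s:(255*(cv2.resize(x,(s,s),interpolation=2)/255.)**.6)
cv2.imwrite('pics/h2.png',np.hstack([f(x,400),f(y,400)]).astype('uint8'))"
```

```text
pos [0.4971 0.0461 0.2472] yaw 173.36 F [ 0.8  0.1 -0.5] q [ 0.09  0.08 -0.06  1.43 -0.    0.21]
cm [0.32 0.05 8.22] turn -0.6
```

View pics/h2.png

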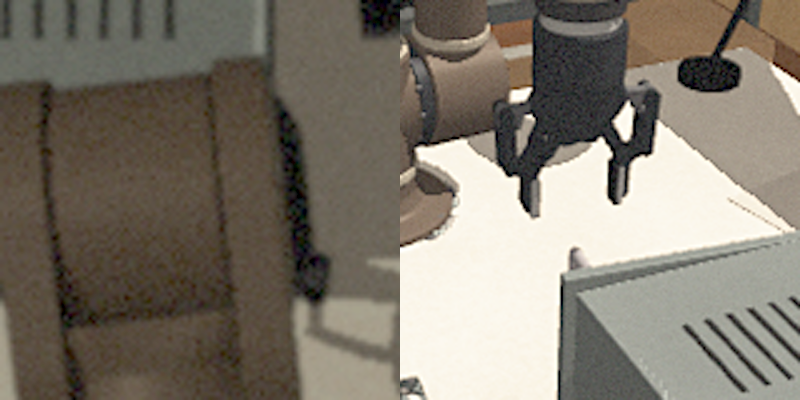

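The scene crop shows the fingers straddling the handle tip at (577,255), with their midpoint at about (577,210). I descend and grip.

play_rows(increments=[[[0.1, 0, 1.5, 0, 0.8], [0.1, 0, 1.5, 0, 0.8], [0, 0, 1.5, 0, 0.8], [0, 0, 1.5, 0, 0.8], [0, 0, 1.2, 0, 0.8], [0, 0, 1.0, 0, 0.8], [0, 0, 0, 0, 0.8], [0, 0, 0, 0, 0.6]]], squeeze=40)

```text
time_s: 6.85
eef_pos: [0.4946, 0.0471, 0.1651]
ee_rot: [0.057, 0.998, -0.0, -0.0]
contact_force: [0.3, 0.2, 0.1]
width: 0.0578
grasp_force: 0.0
```

play_rows(increments=[[[0, 0, 0, 0, 0.4], [0, 0, 0, 0, 0.2], [0, 0, 0, 0, 0], [0, 0, 0, 0, 0], [0, 0, 0, 0, 0], [0, 0, 0, 0, 0], [0, 0, 0, 0, 0], [0, 0, 0, 0, 0]]], squeeze=40)

```text
time_s: 7.52
eef_pos: [0.4967, 0.0505, 0.1663]
ee_rot: [0.055, 0.998, 0.004, 0.002]
contact_force: [5.2, 13.3, -2.2]
width: 0.0107
grasp_force: 39.0
```

```bash
python3 -c "
from h import *
go(.494,.047,.165,174)"
```

```text
pos [0.4967 0.0505 0.1663] yaw 173.66 F [ 5.2 13.3 -2.2] q [ 0.1   0.08 -0.23  1.25  0.01  0.21]
cm [ 0.23 -0.38  0.13] turn -0.3
```

The bar is gripped (width about 11 mm). I swing along the arc in small turns; one constant row in tool axes does it.

play_rows(increments=[[[1.0, 0.7, 0, 3.4, 0], [1.24, 0.33, 0, 3.4, 0], [1.24, 0.33, 0, 3.4, 0], [1.24, 0.33, 0, 3.4, 0], [1.24, 0.33, 0, 3.4, 0], [1.24, 0.33, 0, 3.4, 0], [1.24, 0.33, 0, 3.4, 0], [1.24, 0.33, 0, 3.4, 0]]])

```text
time_s: 8.18
eef_pos: [0.4113, 0.1055, 0.1663]
ee_rot: [0.291, 0.957, -0.001, 0.0]
contact_force: [-4.4, -5.4, 6.2]
width: 0.0112
grasp_force: 39.4
```

```bash
cat >arc.py <<'E'
from h import *
import sys
H=np.array([.564,.2565]);a=float(sys.argv[1]);t=a+.229
p=H-.2156*np.array([np.sin(t),np.cos(t)]);print("target",p)
go(*p,.165,180-np.degrees(a))
from station import monitor
s=monitor.state();d=H-s["eef_pos"][:2];print("a now",np.arctan2(d[0],d[1])-.229,"r",np.hypot(*d),s["width"])
E
python3 arc.py 1.0
```

```text
target [0.36087158 0.18423518]
pos [0.4113 0.1055 0.1663] yaw 146.13 F [-4.4 -5.4  6.2] q [ 0.25 -0.05 -0.37  1.26 -0.    0.84]
cm [8.58 3.72 0.11] turn 23.4
a now 0.5619154230846723 r 0.21470613937800903 0.011182095297960996
```

Small forces and a radius of 0.2147 fit well, so I continue.

play_rows(increments=[[[1.24, 0.33, 0, 3.4, 0], [1.24, 0.33, 0, 3.4, 0], [1.24, 0.33, 0, 3.4, 0], [1.24, 0.33, 0, 3.4, 0], [1.24, 0.33, 0, 3.4, 0], [1.24, 0.33, 0, 3.4, 0], [1.24, 0.33, 0, 3.4, 0], [1.24, 0.33, 0, 3.4, 0]]])

```text
time_s: 8.85
eef_pos: [0.3604, 0.1947, 0.1663]
ee_rot: [0.508, 0.862, -0.001, -0.001]
contact_force: [-8.7, -3.3, 8.0]
width: 0.0107
grasp_force: 39.6
```

play_rows(increments=[[[1.24, 0.33, 0, 3.4, 0], [1.24, 0.33, 0, 3.4, 0], [1.24, 0.33, 0, 3.4, 0], [1.24, 0.33, 0, 3.4, 0], [1.24, 0.33, 0, 3.4, 0], [1.24, 0.33, 0, 3.4, 0], [1.24, 0.33, 0, 3.4, 0], [1.24, 0.33, 0, 3.4, 0]]])

```text
time_s: 9.52
eef_pos: [0.3565, 0.2975, 0.1663]
ee_rot: [0.696, 0.718, -0.0, -0.001]
contact_force: [-6.8, 1.4, 6.1]
width: 0.0108
grasp_force: 39.6
```

```bash
python3 arc.py 1.5
```

```text
target [0.35109244 0.29046661]
pos [0.3565 0.2975 0.1663] yaw 91.82 F [-6.8  1.4  6.1] q [ 0.69  0.02 -0.3   1.26  0.    2.23]
cm [-0.68 -0.56  0.13] turn -2.2
a now 1.5367013857900458 r 0.21150554657958373 0.010829016812118165
```

play_rows(increments=[[[0, 0, 0, 0, 0.3], [0, 0, 0, 0, 0.6], [0, 0, 0, 0, 0.6], [0, 0, 0, 0, 0.6], [0, 0, -1.5, 0, 0.6], [0, 0, -2.5, 0, 0.6], [0, 0, -3, 0, 0.6], [0, 0, -3, 0, 0.6]]])

```text
time_s: 10.18
eef_pos: [0.358, 0.2956, 0.2662]
ee_rot: [0.695, 0.719, -0.001, 0.0]
contact_force: [-0.2, 0.8, 0.5]
width: 0.0512
grasp_force: 0.0
```

```bash
python3 -c "
from h import *
go(.596,-.3205,.266,180)
import cv2
from station import get_image
x=get_image('scene')[:,:,::-1]
cv2.imwrite('pics/s3.png',x)"
```

```text
pos [0.358  0.2956 0.2662] yaw 91.92 F [-0.2  0.8  0.5] q [ 0.69  0.01 -0.08  1.47 -0.    2.23]
cm [-6.238e+01  2.172e+01  5.000e-02] turn -88.1
```

View pics/s3.png

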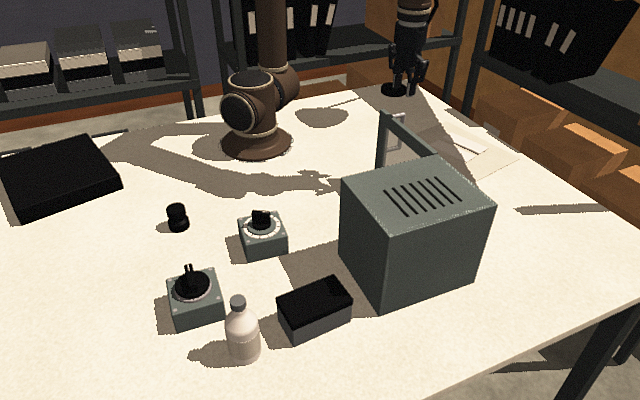

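The door stands open at about a right angle (380–435, 110–165) and the gripper is clear. Back to the mushroom.

play_rows(increments=[[[-3.5, 1.2, 0, 0, 0.7], [-3.5, 1.2, 0, 0, 0.7], [-3.5, 1.2, 0, 0, 0.7], [-3.5, 1.2, 0, 0, 0.7], [-3.5, 1.2, 0, 0, 0.7], [-3.5, 1.2, 0, 0, 0.7], [-3.5, 1.2, 0, 0, 0.7], [-3.5, 1.2, 0, 0, 0.7]]])

```text
time_s: 10.9
eef_pos: [0.4638, 0.0177, 0.2655]
ee_rot: [0.695, 0.719, 0.0, 0.0]
contact_force: [1.4, 1.3, -0.8]
width: 0.0597
grasp_force: 0.0
```

play_rows(increments=[[[-3.5, 1.2, 0, 0, 0.7], [-3.5, 1.2, 0, 0, 0.7], [-3.5, 1.2, 0, 0, 0.7], [-3.5, 1.2, 0, 0, 0.7], [-3.5, 1.2, 0, 0, 0.7], [-3.5, 1.2, 0, 0, 0.7], [-3.5, 1.2, 0, 0, 0.7], [-3.5, 1.2, 0, 0, 0.7]]])

```text
time_s: 11.57
eef_pos: [0.5691, -0.259, 0.2652]
ee_rot: [0.695, 0.719, 0.0, 0.0]
contact_force: [-0.1, 0.2, 0.1]
width: 0.0595
grasp_force: 0.0
```

play_rows(increments=[[[-3.2, 1.25, 0, 0, 0.7], [-3.2, 1.25, 0, 0, 0.7], [0, 0, 0, -7, 0.7], [0, 0, 0, -7, 0.7], [0, 0, 0, -7, 0.7], [0, 0, 0, -7, 0.7], [0, 0, 0, -7, 0.7], [0, 0, 0, -7, 0.7]]])

```text
time_s: 12.23
eef_pos: [0.5959, -0.3203, 0.265]
ee_rot: [0.389, 0.921, -0.0, -0.0]
contact_force: [0.8, 1.1, 0.4]
width: 0.0599
grasp_force: 0.0
```

play_rows(increments=[[[0, 0, 0, -7, 0.7], [0, 0, 0, -7, 0.7], [0, 0, 0, -7, 0.7], [0, 0, 0, -7, 0.7], [0, 0, 0, -7, 0.7], [0, 0, 0, -7, 0.7], [0, 0, 0, -4, 0.7], [0, 0, 0, 0, 0.7]]])

```text
time_s: 12.9
eef_pos: [0.5959, -0.3202, 0.2652]
ee_rot: [-0.0, 1.0, -0.0, -0.0]
contact_force: [-0.5, -0.1, -1.0]
width: 0.0596
grasp_force: 0.0
```

```bash
python3 -c "
from h import *
go(.596,-.3205,.086,180)"
```

```text
pos [ 0.5959 -0.3202  0.2652] yaw -179.98 F [-0.5 -0.1 -1. ] q [-0.49  0.44  0.45  1.58 -0.   -0.49]
cm [-1.000e-02 -3.000e-02  1.792e+01] turn 0.0
```

Aligned. I descend 17.9 cm to just above the cap and close gently.

play_rows(increments=[[[0, 0, 3, 0, 0.7], [0, 0, 3, 0, 0.7], [0, 0, 3, 0, 0.7], [0, 0, 3, 0, 0.7], [0, 0, 2.5, 0, 0.7], [0, 0, 1.8, 0, 0.7], [0, 0, 1.0, 0, 0.7], [0, 0, 0.5, 0, 0.7]]])

```text
time_s: 13.57
eef_pos: [0.5954, -0.3195, 0.0855]
ee_rot: [0.001, 1.0, 0.001, -0.001]
contact_force: [0.0, -0.9, 0.1]
width: 0.0598
grasp_force: 0.0
```

play_rows(increments=[[[0, 0, 0, 0, 0.5], [0, 0, 0, 0, 0.3], [0, 0, 0, 0, 0.1], [0, 0, 0, 0, 0], [0, 0, 0, 0, 0], [0, 0, 0, 0, 0], [0, 0, 0, 0, 0], [0, 0, 0, 0, 0]]], squeeze=20)

```text
time_s: 14.23
eef_pos: [0.5972, -0.3201, 0.089]
ee_rot: [0.001, 1.0, -0.001, 0.001]
contact_force: [-0.1, 0.1, 5.4]
width: 0.016
grasp_force: 22.7
```

The bar is gripped at exactly 16 mm. I turn clockwise and rise with it.

play_rows(increments=[[[0, 0, -0.3, 4, 0], [0, 0, -0.08, 6.5, 0], [0, 0, -0.09, 6.5, 0], [0, 0, -0.09, 6.5, 0], [0, 0, -0.09, 6.5, 0], [0, 0, -0.09, 6.5, 0], [0, 0, -0.09, 6.5, 0], [0, 0, -0.09, 6.5, 0]]])

```text
time_s: 14.9
eef_pos: [0.5969, -0.3204, 0.0975]
ee_rot: [0.422, 0.907, -0.001, 0.001]
contact_force: [-0.9, -1.6, 4.2]
width: 0.0154
grasp_force: 20.9
```

```bash
python3 -c "
from h import *
go(.596,-.3205,.086,180)"
```

```text
pos [ 0.5969 -0.3204  0.0975] yaw 130.14 F [-0.9 -1.6  4.2] q [-0.49  0.44  0.08  1.21 -0.    0.38]
cm [ 0.05 -0.07  1.15] turn -49.9
```

play_rows(increments=[[[0, 0, -0.2, 0, 0], [0, 0, 0, 0, 0.4], [0, 0, 0, 0, 0.8], [0, 0, 0, 0, 1], [0, 0, 0, 0, 1], [0, 0, 0, 0, 1], [0, 0, 0, 0, 1], [0, 0, 0, 0, 1]]])

```text
time_s: 15.57
eef_pos: [0.5964, -0.3196, 0.0984]
ee_rot: [0.419, 0.908, 0.0, -0.0]
contact_force: [0.2, 0.3, 0.1]
width: 0.0856
grasp_force: 0.0
```

play_rows(increments=[[[0, 0, -1, 0, 1], [0, 0, -2, 0, 1], [0, 0, -3, 0, 1], [0, 0, -3, 0, 1], [0, 0, -3, 0, 1], [0, 0, -2, 0, 1], [0, 0, 0, 0, 1], [0, 0, 0, 0, 1]]])

```text
time_s: 16.23
eef_pos: [0.5971, -0.32, 0.2408]
ee_rot: [0.419, 0.908, -0.0, 0.002]
contact_force: [0.5, 0.0, -1.1]
width: 0.0856
grasp_force: 0.0
```

```bash
python3 -c "
import cv2,numpy as np
from station import get_image,monitor
x=get_image('scene')[:,:,::-1]
a=cv2.resize(x,(480,300));b=255*(cv2.resize(x[255:305,165:215],(300,300),interpolation=2)/255.)**.45
cv2.imwrite('pics/f.png',np.hstack([a,b]).astype('uint8'))
print(monitor.state()['contact_force'])"
```

```text
[-0.42027572 -1.01018075 -0.75989848]
```

View pics/f.png

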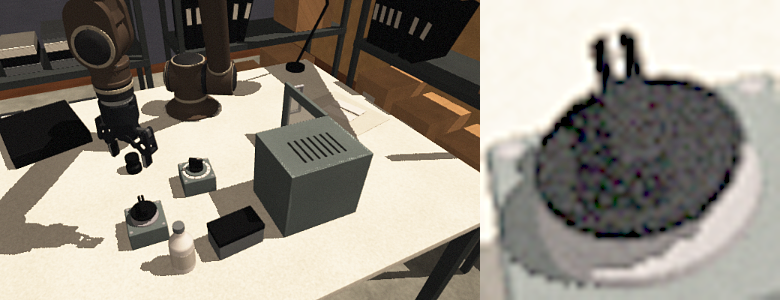

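The mushroom (right crop, prongs at (613,60)) matches its starting picture: fully up and back at its rest angle. The door is open and nothing else has moved, so I hand in.

```bash
python3 -c "
from station import job
print(job.close_job())"
```

```text
the job is handed in; nothing more can be done
None
```

The job is handed in: the button was pressed and stayed down, the door was opened to about 1.5 rad, and the mushroom was turned clockwise about 0.87 rad and sprang back up; the final picture shows the bystanders in place, but no verdict was returned.

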